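# Load a can's ring-pull to 10 N on the pull tester and leave it locked

## Robot

A 6-joint arm with a two-finger parallel gripper is mounted at the origin on the work surface. World frame = base frame: x ahead of the robot, y to its left, z up, the work surface at z = 0. Lengths are in m, angles in degrees, forces in N, time in s.
With the tool pointing down it reaches from about 0.4 to 0.825 m from the base axis. Payload 7 kg.
Tool frame: the origin (TCP) lies midway between the tips of the shut fingers; the grasp point (between the pads) lies 19 mm behind it; z points along the fingers, y is the direction in which the jaws open and shut (so a half turn about z gives the same grasp; the last joint's range is limited). The gripper opens to 88 mm and grips with 3 to 60 N. Pads are 19 mm wide; open, the fingers measure 130 mm over their backs; the gripper's body (78 mm by 193 mm) begins 47 mm behind the grasp point.
Start: joints at [-57.118, 20.546, 0.682, 0, -70.136, -16.507], TCP at [0.19, -0.648, 0.227] pointing down, gripper open.
Joint ranges: [-176.03, 176.03], [-82.01, 121.73], [-58.28, 71.71], [-173.87, 95.51], [-174.79, -0.11], [-173.66, 173.66]. Speed limits (degrees/s): [136.94, 136.94, 172.46, 180, 180, 180].

## Interface

Orientations are given as [roll, pitch, yaw] about the fixed x, y, z axes, in that order (R = Rz(yaw) Ry(pitch) Rx(roll)).
In Python, from plant import ctrl, snapshot gives the robot as it stands.
- The arm moves only by the shell command python3 -m pendant 'ROWS'. ROWS is JSON, a list of rows, each a list of 7 numbers: the shift along the tool's x, y, z in m, then the turn, a rotation vector about the tool's x, y, z in rad, then the opening, from -1 (shut) to 1 (fully open), so that 0 is half open. In form: [[x, y, z, ax, ay, az, jaw], ...]. A call has 1 to 12 rows; each row is the pose to reach, as a shift and turn from the pose commanded when the call began, along the tool's axes at that moment; what a row does not reach only later rows make up. A row lasts 1/8 s, in which the tool goes at most 62.5 mm and 10.7 degrees, less where a joint would pass 70% of its speed; a pose out of reach is approached as far as the arm can. A call with a gripper value outside its range is refused whole. The fingers move at their own pace and stop on an object; the grip force is fixed at half the most. Time passes only in rows, so rows that repeat a pose let the fingers close. It gives the time, the measured TCP pose, the force and the opening at its end, in the units of the state.
- ctrl.get_obs(): the state, without advancing time (a new reading comes with each control period).
- snapshot(name): name is "scene" or "top" or "wrist"; returns a dict with "image" (420x560x3 uint8, blue, green, red), "mtx" (3x3 intrinsics, pixels), "eye" and "attitude" of the camera in the world; the wrist camera has in their place "tool_from_camera" (4x4, takes a point from camera to tool coordinates, whose origin is the TCP and whose axes are the flange's). Camera axes: x right, y up, looking along -z (the intrinsics and any distortion apply to the point x, -y, -z); pixel columns grow to the right and rows downward; lengths in m; the calibration is good to about 2 mm. A picture is of the moment at which its call begins: read the wrist's pose just before it. There is no depth.
- ctrl.close_job(): hands the job in, once; it reports no verdict.
The state is a dict: "clock": time; "joint_pos": joint angles; "qvel": joint speeds; "tau": joint torques, N m; "tool_pos": TCP position; "orientation": TCP orientation; "force": force on the tool from outside, world axes, zero at the start; "moment": the same for the moment, N m; "opening": finger opening in m.
Only numpy, scipy, OpenCV 4.12 (cv2) and the standard library are available. Lean on these libraries where they do the work, as an engineer would, in place of code of your own. Each camera call takes 0.05 s, during which the arm holds its last target.

## Task

The can's ring-pull is hooked up in the pull tester for its standing-load test. Squeeze the two release buttons on the carriage together, draw the carriage away from the can until the spring gauge pulls the ring with 10 N, give or take one, then let the buttons spring out so that the brake holds the carriage there with the load on. Draw it out steadily, never letting the load go past 12 N, and leave the other things on the bench alone.

Things in the scene. Friction and masses are not known exactly. Their poses are not given: they have to be found in the camera images.
- stand: Pull tester, fixed to the bench: grey base plate 530 x 120 x 12 mm with an aluminium rail (56 mm wide, top 40 mm above the bench, from x = -120 to +130 mm) for the carriage; can cradle at the -x end. Origin: on the bench, on the centre line. x: level, along the rail, the way the carriage is drawn out, away from the can; z up. The carriage's centre travels from x = -50 to +65 mm.
- cradle: V-trough 115 x 88 mm with a steel strap (top 111 mm above the bench), part of the tester; carries the clamped food can (73 mm diameter, 110 mm long, along x), its lid, ring-pull and wire link towards the carriage. Origin: centre of its underside, 12 mm above the bench; axes as the stand's. The load is the force between the cradle's can and link, and the carriage's gauge.
- link_nominal (a point): Where the carriage-side end of the steel wire link (62 x 16 mm, 4 mm wire, 66 mm above the bench) lies for an average can; fixed on the tester. Cans sit up to 18 mm nearer or farther along x, which is not given. The can and link do not move. The gauge's hook stands inside the link; drawing the carriage out first takes up 2 to 50 mm of slack without force.
- carriage: White slide block, 60 (along the rail) x 46 mm, top 94 mm above the bench; a grey gauge tube (26 mm diameter) lies through it along the rail, from 75 mm before to 66 mm behind its centre. Origin: on the bench under its centre; axes as the stand's. Buttons out: a brake locks it (over 20 N to drag). Both buttons in by 1 mm or more: slides along x with 0.3 N friction.
- buttons_mid (a point): On the carriage, midway between its two black release buttons, 72 mm above the bench. The buttons stand out of the block's +y and -y sides, each 28 mm along x, 24 mm high; outer faces 60 mm apart, 50 mm fully squeezed. Axes as the stand's. Below, only the rail is in the way (top 40 mm above the bench).
- gauge_mouth (a point): Can-side mouth of the gauge tube, on its axis, 72 mm above the bench, moving with the carriage. A steel rod with the hook comes out of it towards the can: 60 mm plain, always out; then black rings, one per newton, 4 mm apart, those at 5 and 10 N broad; the load is read at the mouth. Once the slack is gone the load grows 0.25 N per mm of carriage travel (10 N at 40 mm).
- button_left (a joint): How far the release button on the carriage's +y side is squeezed in, m: 0 out (brake on), 0.005 fully in. Rubber-faced; its spring needs 13 N to start and 16 N fully in.
- button_right (a joint): The same for the button on the carriage's -y side.
- spare_can: Loose steel food can standing by the tester, 73 mm diameter, 110 mm high. Origin: centre of its underside. To be left alone.
- tube_rack: Loose clear rack, 70 x 154 x 50 mm, with blue-capped tubes up to 97 mm high, beyond the rail's end. Origin: centre of its underside. To be left alone.
- kit_box: Loose white and blue reagent kit box, 92 x 142 x 64 mm. Origin: centre of its underside. To be left alone.
- pipette: Loose white micropipette, 245 mm long, lying on the bench; its body is 28 mm wide. Origin: under the middle of its handle. To be left alone.

How it is judged:
By the outcome, as a careful person would: the job done as asked, in the order asked, and still so for the second after the job is handed in, with the robot touching nothing.
It also fails if it takes over 56 s, if anything falls off the work surface, if the arm or the gripper's body presses on something with over 40 N, if the wrist force passes 120 N, or if a joint passes its speed limit or range.

## Working session

There is one attempt and no reset: what is moved stays moved. The work goes in short steps, Python scripts to look and compute and a shell command to move; the robot and the scene stay as the last step left them, time stands still between calls to the robot, and variables do not carry over. Pictures are saved under pics/ and viewed, and the job is handed in when it is done.

```bash
mkdir -p pics; ls
cat > h.py <<'E'
import numpy as np,cv2
from plant import ctrl,snapshot
def save(n,f):
    s=snapshot(n); cv2.imwrite('pics/'+f,s['image']); return s
E
python3 - <<'E'
from h import *
print(ctrl.get_obs())
for n in ('scene','top','wrist'):
    s=save(n,n+'0.png'); import pickle; pickle.dump(s,open(n+'0.pkl','wb'))
    print({k:v for k,v in s.items() if k!='image'})
E
```

```text
pics
{'clock': 0.0, 'joint_pos': array([-5.71183796e+01,  2.05914514e+01,  6.33106769e-01, -1.93585874e-02,
       -7.01354744e+01, -1.65060622e+01]), 'qvel': array([ 0.01372086, -0.01639078, -0.03587583,  0.01004591,  0.05733339,
       -0.11848183]), 'tau': array([ 2.48864953e-04, -5.82727039e+01,  2.93069834e+01,  6.99713454e+00,
        7.24869737e-03, -1.43083153e-04]), 'tool_pos': array([ 0.19012481, -0.64715832,  0.22561983]), 'orientation': array([ 1.79904877e+02, -9.20977234e-03, -1.63631027e+02]), 'force': array([ 0.03565975,  0.1269885 , -0.05717808]), 'moment': array([-0.0046368 , -0.00953859,  0.03298568]), 'opening': 0.08775291205860555}
{'mtx': array([[429.9159976 ,   0.        , 279.37932406],
       [  0.        , 429.9159976 , 208.99492573],
       [  0.        ,   0.        ,   1.        ]]), 'eye': array([1.12056902, 0.00930744, 0.81137911]), 'attitude': array([37.01905163, -0.11111349, 89.71194181])}
{'mtx': array([[422.91046538,   0.        , 283.35014206],
       [  0.        , 422.91046538, 213.5206827 ],
       [  0.        ,   0.        ,   1.        ]]), 'eye': array([0.41445043, 0.02412214, 0.89839021]), 'attitude': array([  8.68310472,   0.64448012, -89.53197913])}
{'mtx': array([[299.52663039,   0.        , 279.62530264],
       [  0.        , 299.52663039, 215.49977592],
       [  0.        ,   0.        ,   1.        ]]), 'tool_from_camera': array([[-5.17838171e-04,  9.66573272e-01,  2.56390019e-01,
         6.95768613e-02],
       [ 9.99999826e-01,  5.73126890e-04, -1.40922229e-04,
         4.18191281e-04],
       [-2.83155674e-04,  2.56389901e-01, -9.66573400e-01,
        -1.58117810e-01],
       [ 0.00000000e+00,  0.00000000e+00,  0.00000000e+00,
         1.00000000e+00]])}
```

View pics/scene0.png

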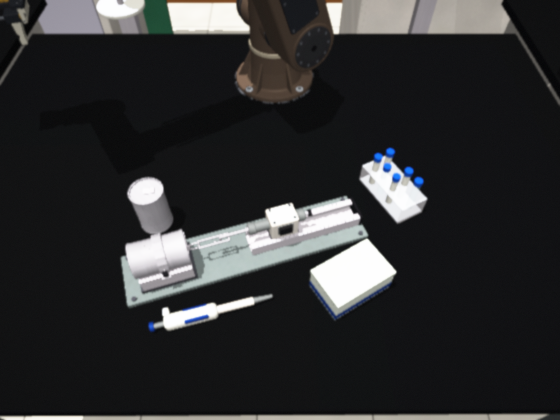

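View pics/top0.png

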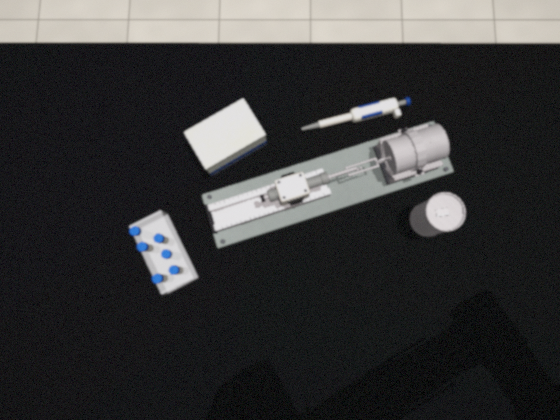

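View pics/wrist0.png

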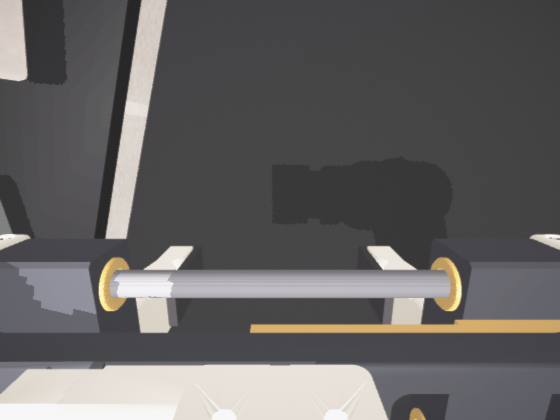

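```bash
cat >> h.py <<'E'
from scipy.spatial.transform import Rotation as R
def cam(s,o=None):
    if 'eye' in s: return np.array(s['eye']),R.from_euler('xyz',s['attitude'],degrees=True).as_matrix()
    T=s['tool_from_camera'];W=R.from_euler('xyz',o['orientation'],degrees=True).as_matrix()
    return W@T[:3,3]+o['tool_pos'],W@T[:3,:3]
def ray(s,u,v,z,o=None):
    e,A=cam(s,o);K=s['mtx'];d=A@np.array([(u-K[0,2])/K[0,0],-(v-K[1,2])/K[1,1],-1.])
    return e+d*(z-e[2])/d[2]
def proj(s,p,o=None):
    e,A=cam(s,o);K=s['mtx'];q=A.T@(np.array(p)-e)
    return K[0,0]*q[0]/-q[2]+K[0,2],K[1,1]*q[1]/q[2]+K[1,2]
E
python3 - <<'E'
from h import *
import pickle
s=pickle.load(open('top0.pkl','rb'));im=s['image']
c=im[140:250,195:335];cv2.imwrite('pics/topc.png',cv2.resize(c,None,fx=5.5,fy=5.5,interpolation=cv2.INTER_CUBIC))
c=im[115:215,300:455];cv2.imwrite('pics/topd.png',cv2.resize(c,None,fx=5,fy=5,interpolation=cv2.INTER_CUBIC))
s=pickle.load(open('scene0.pkl','rb'));im=s['image']
c=im[190:300,115:375];cv2.imwrite('pics/scc.png',cv2.resize(c,None,fx=3,fy=3,interpolation=cv2.INTER_CUBIC))
E
```

```text
(no output)
```

View pics/topc.png

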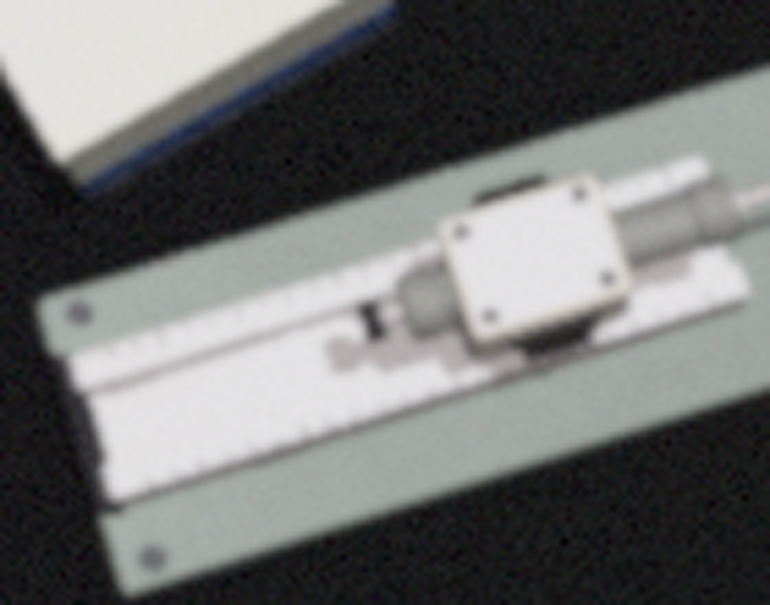

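View pics/topd.png

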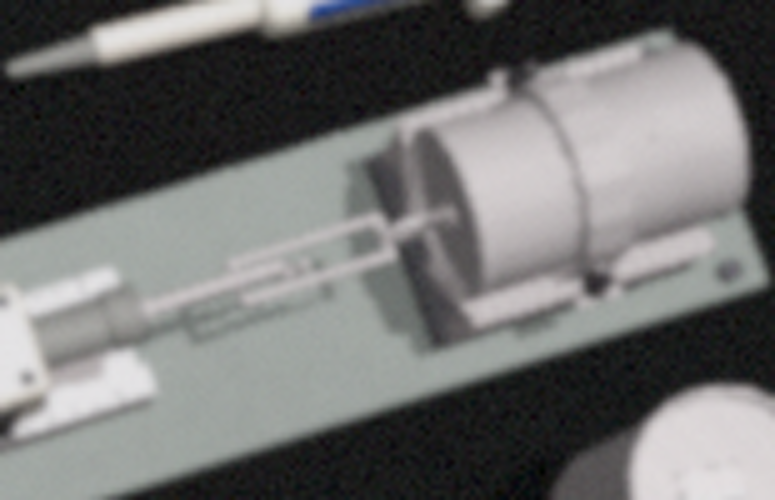

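View pics/scc.png

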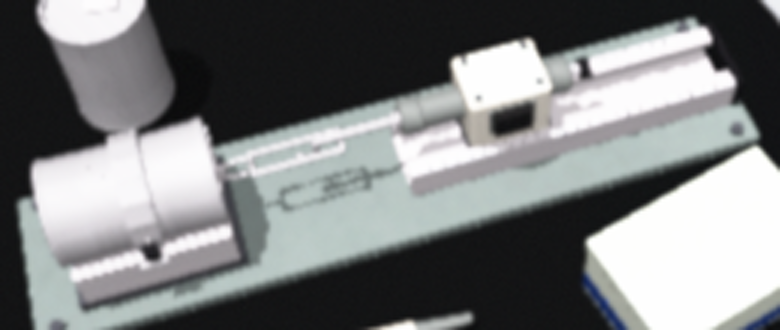

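Run:
```python
from h import *
import pickle
s=pickle.load(open('top0.pkl','rb'))
f=lambda x,y:(x/5.5+195-.4,y/5.5+140-.4)
P=[ray(s,*f(*p),.094) for p in [(440,222),(597,176),(632,302),(472,350)]]
print(np.round(P,4)); C=np.mean(P,0);print(C)
for i in range(4):print(np.linalg.norm(P[i]-P[i-3]))
B=[ray(s,*f(*p),.012) for p in [(40,300),(130,597)]];print('base end',B,np.mean(B,0),np.linalg.norm(B[0]-B[1]))
g=lambda x,y:(x/5+300-.4,y/5+115-.4)
B2=[ray(s,*g(*p),.012) for p in [(672,30),(768,290)]];print(B2,np.mean(B2,0),np.linalg.norm(B2[0]-B2[1]))
d=np.mean(B,0)-np.mean(B2,0);print(np.linalg.norm(d),np.degrees(np.arctan2(d[1],d[0])))
c=P[3]-P[2]+P[0]-P[1];print('yaw carriage',np.degrees(np.arctan2(c[1],c[0])))
# scene
s=pickle.load(open('scene0.pkl','rb'));h=lambda x,y:(x/3+115-.4,y/3+190-.4)
P=[ray(s,*h(*p),.094) for p in [(449,60),(535,38),(553,88),(466,112)]];print(np.round(P,4),np.mean(P,0))
# wrist-view hook/link
t=pickle.load(open('top0.pkl','rb'))
for n,p in dict(linkend=(237,263),linkend2=(245,300),linkfar=(385,235),hook=(310,265),mouth=(143,308)).items():print(n,ray(t,*g(*p),.066 if 'link' in n else .072))
```

```text
[[ 0.6033  0.0518  0.094 ]
 [ 0.6203 -0.0038  0.094 ]
 [ 0.5748 -0.0162  0.094 ]
 [ 0.5573  0.04    0.094 ]]
[0.58890113 0.01794643 0.094     ]
0.05812022536020295
0.04714463173189607
0.05883693733559905
0.047447387525057796
base end [array([0.59056036, 0.20991273, 0.012     ]), array([0.47538522, 0.17120053, 0.012     ])] [0.53297279 0.19055663 0.012     ] 0.12150698896787264
[array([ 0.75722757, -0.29228128,  0.012     ]), array([ 0.64076451, -0.32795061,  0.012     ])] [ 0.69899604 -0.31011594  0.012     ] 0.12180289769494708
0.5274815092744448 108.3455442150087
yaw carriage 107.17428753575436
[[ 0.5811 -0.0181  0.094 ]
 [ 0.5619  0.0422  0.094 ]
 [ 0.6053  0.0535  0.094 ]
 [ 0.6251 -0.0059  0.094 ]] [0.59335207 0.01788723 0.094     ]
linkend [ 0.63705193 -0.09337906  0.066     ]
linkend2 [ 0.62171931 -0.09637643  0.066     ]
linkfar [ 0.64902326 -0.15335959  0.066     ]
hook [ 0.63477296 -0.12175657  0.072     ]
mouth [ 0.61672031 -0.05470029  0.072     ]
```

```bash
cat >> h.py <<'E'
def rel(p,yaw):
    o=ctrl.get_obs();W=R.from_euler('xyz',o['orientation'],degrees=True)
    T=R.from_euler('xyz',[180,0,yaw],degrees=True)
    print('shift',np.round(W.inv().apply(np.array(p)-o['tool_pos']),4),'turn',np.round((W.inv()*T).as_rotvec(),4))
E
python3 -c "
from h import *
rel([.591,.018,.2],-71.8)"
```

```text
shift [-0.5721  0.5253  0.0264] turn [ 1.1000e-03  1.0000e-03 -1.6027e+00]
```

```bash
python3 -m pendant '[[-0.02,0.02,0,0,0,-0.06,1],[-0.06,0.055,0,0,0,-0.18,1],[-0.1,0.092,0,0,0,-0.32,1],[-0.14,0.13,0,0,0,-0.46,1],[-0.18,0.165,0,0,0,-0.6,1],[-0.22,0.2,0,0,0,-0.74,1],[-0.26,0.24,0,0,0,-0.88,1],[-0.3,0.275,0,0,0,-1.02,1],[-0.34,0.312,0,0,0,-1.16,1],[-0.38,0.35,0,0,0,-1.3,1],[-0.42,0.385,0,0,0,-1.4,1],[-0.46,0.422,0,0,0,-1.5,1]]'; python3 -c "
from h import *
rel([.591,.018,.2],-71.8)"
```

```text
clock: 1.65
tool_pos: [0.5132, -0.1113, 0.2266]
orientation: [-180.0, -0.0, -77.5]
force: [0.7, 0.1, 0.0]
opening: 0.0879
shift [-0.1094 -0.104   0.0267] turn [-0.0002 -0.     -0.0991]
```

```bash
python3 -m pendant '[[-0.035,-0.033,0.008,0,0,-0.03,1],[-0.07,-0.066,0.018,0,0,-0.07,1],[-0.1,-0.095,0.025,0,0,-0.099,1],[-0.11,-0.104,0.027,0,0,-0.099,1],[-0.11,-0.104,0.027,0,0,-0.099,1],[-0.11,-0.104,0.027,0,0,-0.099,1],[-0.11,-0.104,0.027,0,0,-0.099,1]]'
python3 - <<'E'
from h import *
import pickle
o=ctrl.get_obs();s=save('wrist','w1.png');pickle.dump((s,o),open('w1.pkl','wb'));print(o['tool_pos'],o['orientation'])
E
```

```text
clock: 2.52
tool_pos: [0.5904, 0.0157, 0.2001]
orientation: [-180.0, 0.0, -72.1]
force: [1.1, 0.4, -0.5]
opening: 0.0877
[0.59043228 0.01566371 0.20008066] [-1.79963110e+02  7.16117455e-04 -7.20776249e+01]
```

View pics/w1.png

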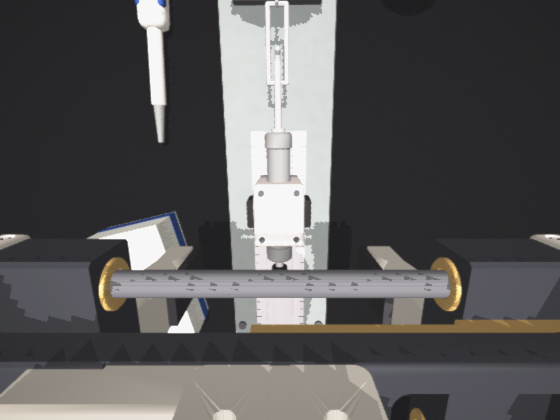

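Run:
```python
from h import *
import pickle
s,o=pickle.load(open('w1.pkl','rb'));im=s['image']
cv2.imwrite('pics/w1c.png',cv2.resize(im[120:270,215:345],None,fx=4.5,fy=4,interpolation=cv2.INTER_CUBIC)[:600])
cv2.imwrite('pics/w1d.png',cv2.resize(im[0:150,215:345],None,fx=4,fy=4,interpolation=cv2.INTER_CUBIC)[:600])
# base edges
g=im.astype(int).sum(2)
W=R.from_euler('xyz',o['orientation'],degrees=True)
E=[]
for v in range(40,200,10):
    row=g[v]>200; idx=np.where(row[200:350])[0]+200
    a,b=idx.min(),idx.max()
    A,B=ray(s,a-.5,v,.012,o),ray(s,b+.5,v,.012,o);E.append([A,B])
E=np.array(E);w=np.linalg.norm(E[:,0]-E[:,1],axis=1);print(w.round(3))
m=E.mean(1)[abs(w-.12)<.004];p=np.polyfit(m[:,1],m[:,0],1);print('yaw',np.degrees(np.arctan2(-1,-p[0])),'x at y=.018',np.polyval(p,.018), np.std(m[:,0]-np.polyval(p,m[:,1])))
for n,(u,v,z) in dict(b1=(261,193,.094),b2=(297,193,.094),b3=(262,240,.094),b4=(297,240,.094),bl=(248,211,.072),br=(311,211,.072)).items():print(n,ray(s,u,v,z,o))
P=np.mean([ray(s,u,v,.094,o) for u,v in((261,193),(297,193),(262,240),(297,240))],0);print(P)
```

```text
[0.121 0.121 0.121 0.121 0.122 0.121 0.12  0.121 0.12  0.121 0.121 0.121
 0.121 0.122 0.121 0.122]
yaw -71.58109778376527 x at y=.018 0.5900135601029506 0.00021474644593311314
b1 [0.6115237 0.0024768 0.094    ]
b2 [ 0.58086039 -0.00741839  0.094     ]
b3 [0.59763987 0.04476711 0.094     ]
b4 [0.5665498  0.03473833 0.094     ]
bl [0.61849048 0.02797861 0.072     ]
br [0.55943108 0.0089228  0.072     ]
[0.58914344 0.01864096 0.094     ]
```

View pics/w1c.png

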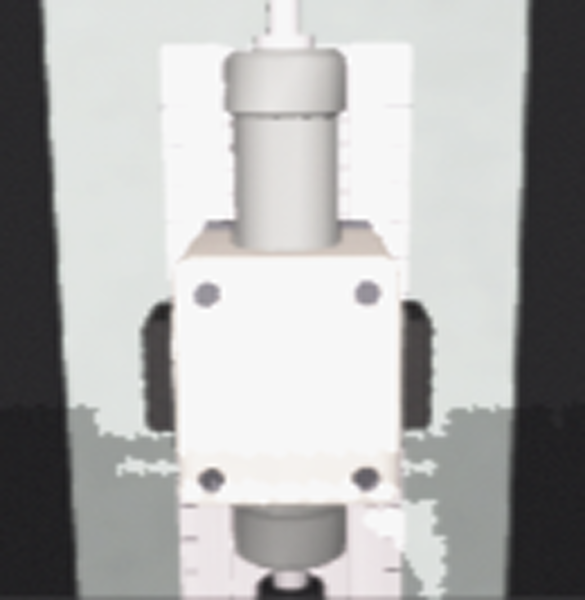

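View pics/w1d.png

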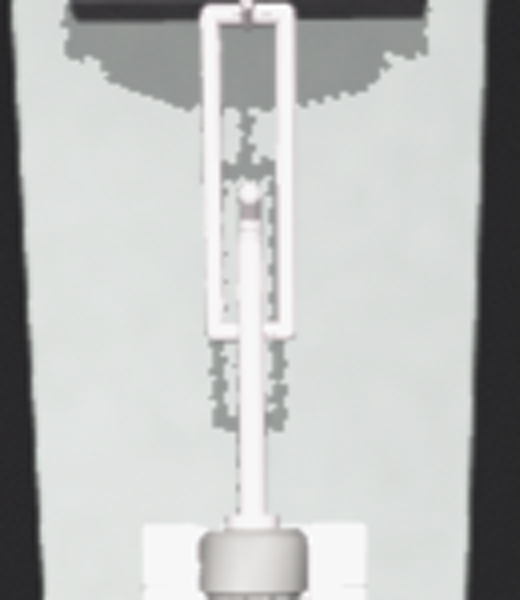

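Run:
```python
from h import *
import pickle
s,o=pickle.load(open('w1.pkl','rb'))
A=ray(s,277,82,.066,o)
for v,z in((50,.066),(50,.072),(54,.072)):print(np.linalg.norm((ray(s,277,v,z,o)-A)[:2]))
print('mouth',np.linalg.norm((ray(s,278,131,.072,o)-[.589,.0186,.072])[:2]))
rel([.5893,.0186,.0535],-71.6)
```

```text
0.02604300379935209
0.024550630056630864
0.02143169204119501
mouth 0.07599132651926235
shift [-0.0031  0.0004  0.1466] turn [-0.0007  0.     -0.0083]
```

```bash
python3 -m pendant '[[-0.003,0.0004,0.02,0,0,-0.008,1],[-0.003,0.0004,0.05,0,0,-0.008,1],[-0.003,0.0004,0.08,0,0,-0.008,1],[-0.003,0.0004,0.105,0,0,-0.008,1],[-0.003,0.0004,0.125,0,0,-0.008,1],[-0.003,0.0004,0.14,0,0,-0.008,1],[-0.003,0.0004,0.1465,0,0,-0.008,1],[-0.003,0.0004,0.1465,0,0,-0.008,1],[-0.003,0.0004,0.1465,0,0,-0.008,1],[-0.003,0.0004,0.1465,0,0,-0.008,1]]'
python3 - <<'E'
from h import *
import pickle
o=ctrl.get_obs();s=save('wrist','w2.png');pickle.dump((s,o),open('w2.pkl','wb'));rel([.5893,.0186,.0535],-71.6)
print(o['force'])
E
```

```text
clock: 3.82
tool_pos: [0.5899, 0.0195, 0.0538]
orientation: [-179.9, -0.0, -71.5]
force: [-0.2, -0.4, 0.0]
opening: 0.0876
shift [0.0007 0.0008 0.0002] turn [-0.001  0.     0.001]
[-0.179672   -0.42934448  0.01176271]
```

View pics/w2.png

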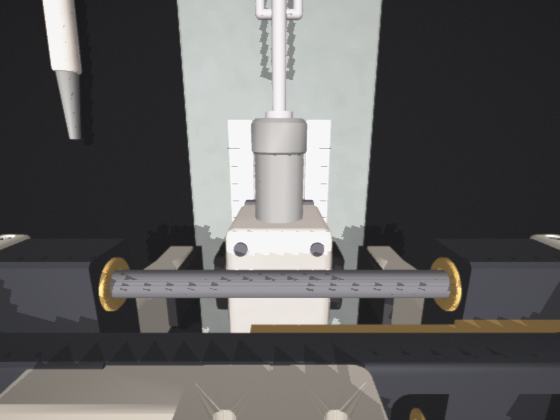

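The block (cols 229–329) sits centred between the fingers (tips at cols 194 and 367), and the tube mouth is clear at (279,118). Next I squeeze.

```bash
python3 -m pendant '[[0,0.0005,0,0,0,0,0.5],[0,0.0005,0,0,0,0,0.2],[0,0.0005,0,0,0,0,-0.2],[0,0.0005,0,0,0,0,-1],[0,0.0005,0,0,0,0,-1],[0,0.0005,0,0,0,0,-1],[0,0.0005,0,0,0,0,-1],[0,0.0005,0,0,0,0,-1]]'
python3 - <<'E'
from h import *
o=ctrl.get_obs();print(o['force'],o['moment'])
rel([.5893,.0186,.0535],-71.6)
E
```

```text
clock: 4.88
tool_pos: [0.5904, 0.0198, 0.0532]
orientation: [-179.9, -0.0, -71.5]
force: [5.2, 1.9, -4.3]
opening: 0.0498
[ 5.22179747  1.90961029 -4.2789281 ] [ 0.48811021 -1.36623041 -0.05485019]
shift [ 0.0008  0.0014 -0.0003] turn [-0.0024 -0.      0.0012]
```

```bash
cat >> h.py <<'E'
def st(n=None):
    o=ctrl.get_obs();f=o['force'];u=np.array([-.3157,.9489]);l=np.array([.9489,.3157])
    print('t',round(o['clock'],2),'axial',round(f[:2]@u,2),'lat',round(f[:2]@l,2),'z',round(f[2],2),'pos along',round((o['tool_pos'][:2]-[.5899,.0195])@u*1e3,2),'lat',round((o['tool_pos'][:2]-[.5899,.0195])@l*1e3,2),'open',o['opening'])
    if n:
        s=save('wrist',n+'.png');import pickle;pickle.dump((s,o),open(n+'.pkl','wb'))
E
python3 -m pendant '[[-0.0005,-0.0005,0,0,0,0,-1],[-0.0015,-0.001,0,0,0,0,-1],[-0.003,-0.001,0,0,0,0,-1],[-0.0045,-0.001,0,0,0,0,-1],[-0.006,-0.001,0,0,0,0,-1],[-0.0075,-0.001,0,0,0,0,-1],[-0.009,-0.001,0,0,0,0,-1],[-0.0105,-0.001,0,0,0,0,-1],[-0.012,-0.001,0,0,0,0,-1],[-0.0135,-0.001,0,0,0,0,-1],[-0.0145,-0.001,0,0,0,0,-1],[-0.015,-0.001,0,0,0,0,-1]]'; python3 -c "
from h import *
st('w3')"
```

```text
clock: 6.38
tool_pos: [0.5856, 0.034, 0.0532]
orientation: [-180.0, -0.0, -71.5]
force: [6.1, 1.0, -2.5]
opening: 0.0491
t 6.38 axial -1.0 lat 6.04 z -2.48 pos along 15.08 lat 0.47 open 0.049145500409208794
```

View pics/w3.png

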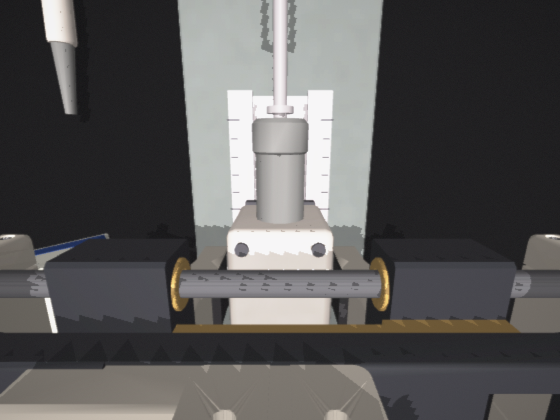

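Run:
```python
import cv2
a=cv2.imread('pics/w2.png')[0:160,230:330];b=cv2.imread('pics/w3.png')[0:160,230:330]
cv2.imwrite('pics/cmp.png',cv2.resize(cv2.hconcat([a,b]),None,fx=3.7,fy=3.7,interpolation=cv2.INTER_CUBIC))
```

```text
(no output)
```

View pics/cmp.png

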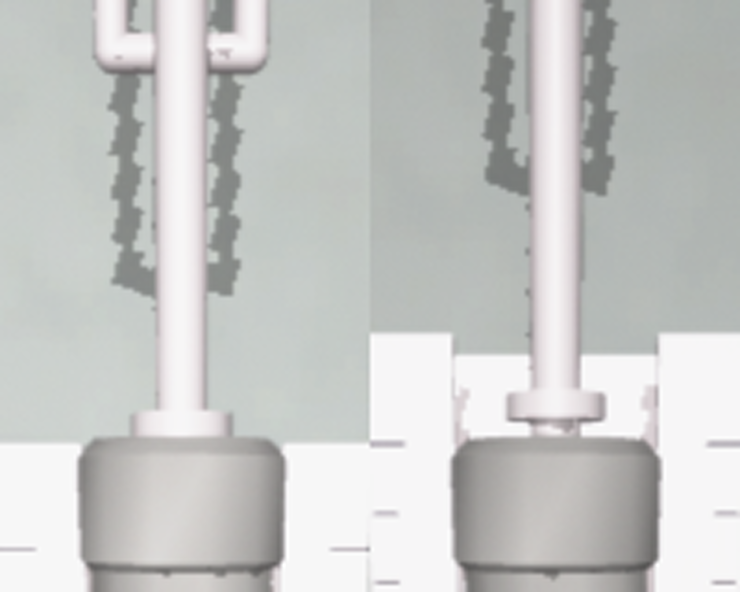

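Hook engaged: the collar has left the tube mouth, by about 3 mm, and the axial force reads −1 N, which agrees. I'll draw most of the remainder.

```bash
python3 -m pendant '[[-0.001,0,0,0,0,0,-1],[-0.0025,0,0,0,0,0,-1],[-0.004,0,0,0,0,0,-1],[-0.006,0,0,0,0,0,-1],[-0.008,0,0,0,0,0,-1],[-0.01,0,0,0,0,0,-1],[-0.012,0,0,0,0,0,-1],[-0.014,0,0,0,0,0,-1],[-0.016,0,0,0,0,0,-1],[-0.018,0,0,0,0,0,-1],[-0.0195,0,0,0,0,0,-1],[-0.02,0,0,0,0,0,-1]]'; python3 -c "
from h import *
st('w4')
import cv2
cv2.imwrite('pics/w4c.png',cv2.resize(cv2.imread('pics/w4.png')[0:160,210:350],None,fx=3.7,fy=3.7,interpolation=cv2.INTER_CUBIC))"
```

```text
clock: 7.92
tool_pos: [0.5795, 0.0523, 0.0532]
orientation: [-180.0, -0.0, -71.5]
force: [7.4, -2.4, -3.9]
opening: 0.0503
t 7.92 axial -4.59 lat 6.3 z -3.94 pos along 34.37 lat 0.46 open 0.050342870397821746
```

View pics/w4c.png

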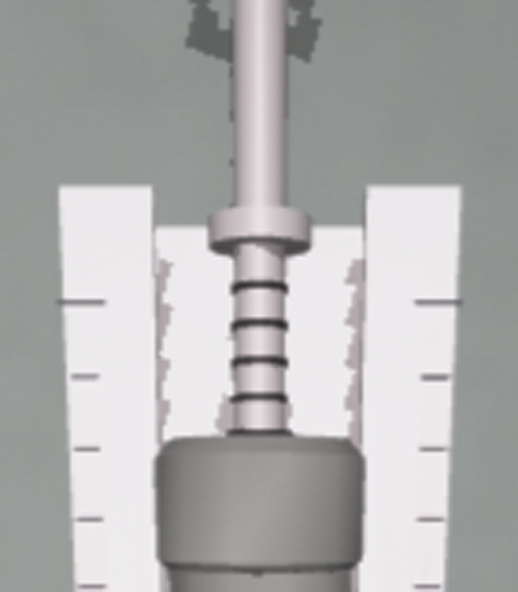

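Four thin rings are visible, and the broad 5 N ring is just emerging at the mouth (row 432 in the crop). That puts the load near 5.1 N, while the force sensor gives about 4.7 N. I'll continue by 17 mm.

```bash
python3 -m pendant '[[-0.001,0,0,0,0,0,-1],[-0.0025,0,0,0,0,0,-1],[-0.004,0,0,0,0,0,-1],[-0.006,0,0,0,0,0,-1],[-0.008,0,0,0,0,0,-1],[-0.01,0,0,0,0,0,-1],[-0.012,0,0,0,0,0,-1],[-0.014,0,0,0,0,0,-1],[-0.0155,0,0,0,0,0,-1],[-0.0165,0,0,0,0,0,-1],[-0.017,0,0,0,0,0,-1],[-0.017,0,0,0,0,0,-1]]'; python3 -c "
from h import *
st('w5')
import cv2
cv2.imwrite('pics/w5c.png',cv2.resize(cv2.imread('pics/w5.png')[0:150,230:330],None,fx=4,fy=4,interpolation=cv2.INTER_CUBIC))"
```

```text
clock: 9.48
tool_pos: [0.5743, 0.0678, 0.0532]
orientation: [-180.0, -0.1, -71.5]
force: [9.4, -6.5, -5.5]
opening: 0.0495
t 9.47 axial -9.17 lat 6.85 z -5.54 pos along 50.74 lat 0.45 open 0.04953992051266931
```

View pics/w5c.png

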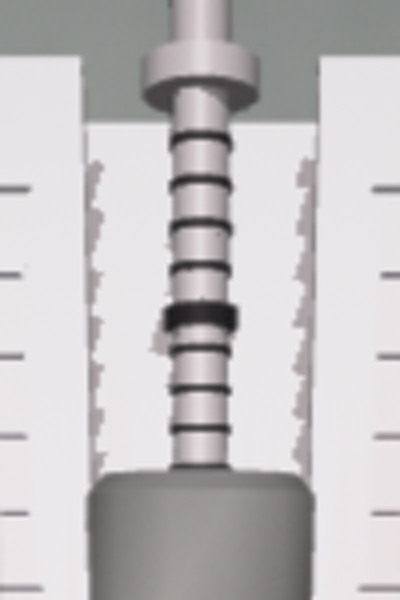

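Eight rings are clear of the mouth and the ninth is just at the rim (row 467, rim 472), so about 9.2 N. The force sensor gives about 9.3 N, so 3.3 mm remains.

```bash
python3 -m pendant '[[-0.0006,0,0,0,0,0,-1],[-0.0014,0,0,0,0,0,-1],[-0.0022,0,0,0,0,0,-1],[-0.003,0,0,0,0,0,-1],[-0.0035,0,0,0,0,0,-1],[-0.0035,0,0,0,0,0,-1],[-0.0035,0,0,0,0,0,-1],[-0.0035,0,0,0,0,0,-1]]'; python3 -c "
from h import *
st('w6')
import cv2
cv2.imwrite('pics/w6c.png',cv2.resize(cv2.imread('pics/w6.png')[0:150,230:330],None,fx=4,fy=4,interpolation=cv2.INTER_CUBIC))"
```

```text
clock: 10.52
tool_pos: [0.5733, 0.071, 0.0532]
orientation: [-180.0, -0.1, -71.5]
force: [10.5, -7.4, -4.8]
opening: 0.0496
t 10.53 axial -10.34 lat 7.67 z -4.83 pos along 54.08 lat 0.48 open 0.04957171408588761
```

View pics/w6c.png

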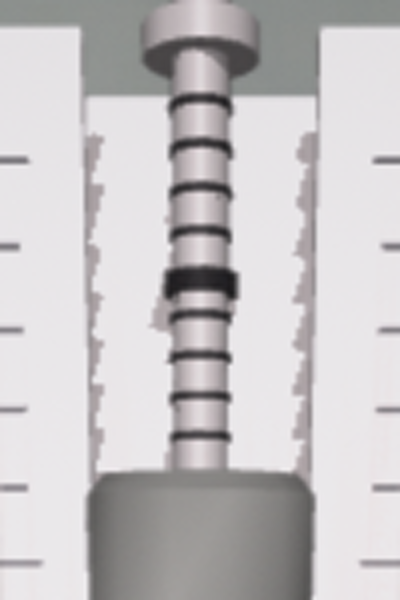

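```bash
python3 -m pendant '[[0,0,0,0,0,0,0.6],[0,0,0,0,0,0,0.95],[0,0,0,0,0,0,0.95],[0,0,0,0,0,0,0.95],[0,0,0,0,0,0,0.95],[0,0,0,0,0,0,0.95]]'; python3 -c "
from h import *
st('w7')
import cv2
cv2.imwrite('pics/w7c.png',cv2.resize(cv2.imread('pics/w7.png')[0:150,230:330],None,fx=4,fy=4,interpolation=cv2.INTER_CUBIC))"
```

```text
clock: 11.32
tool_pos: [0.5722, 0.0722, 0.0531]
orientation: [180.0, 0.0, -71.5]
force: [-0.0, 0.3, 0.1]
opening: 0.0853
t 11.32 axial 0.27 lat 0.06 z 0.12 pos along 55.61 lat -0.13 open 0.08534940600395256
```

View pics/w7c.png

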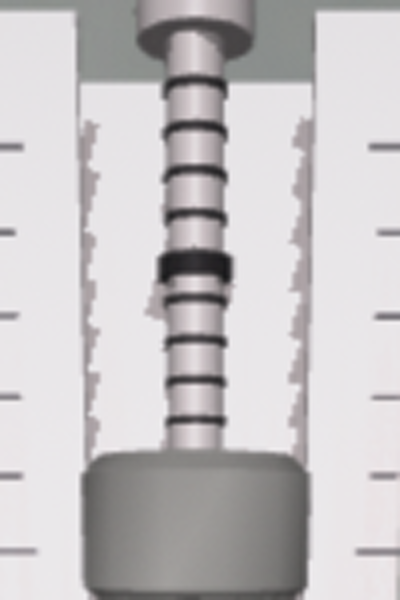

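View pics/w7.png

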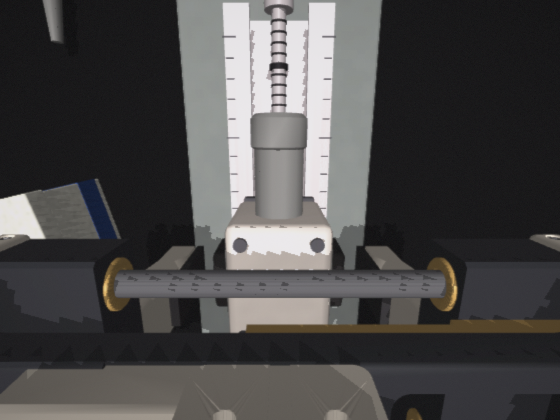

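```bash
python3 -m pendant '[[0,0,-0.01,0,0,0,0.95],[0,0,-0.03,0,0,0,0.95],[0,0,-0.055,0,0,0,0.95],[0,0,-0.085,0,0,0,0.95],[0,0,-0.11,0,0,0,0.95],[0.003,0,-0.12,0,0,0,0.95],[0.003,0,-0.12,0,0,0,0.95],[0.003,0,-0.12,0,0,0,0.95]]'; python3 -c "
from h import *
st('w8')
save('top','t8.png');save('scene','s8.png')
import cv2
cv2.imwrite('pics/w8c.png',cv2.resize(cv2.imread('pics/w8.png')[0:270,200:360],None,fx=2.2*2,fy=2.2,interpolation=cv2.INTER_CUBIC))"
```

```text
clock: 12.38
tool_pos: [0.5727, 0.0691, 0.172]
orientation: [179.9, 0.0, -71.6]
force: [1.1, 0.1, -0.6]
opening: 0.0854
t 12.38 axial -0.27 lat 1.03 z -0.62 pos along 52.46 lat -0.67 open 0.08538459627184407
```

View pics/w8c.png

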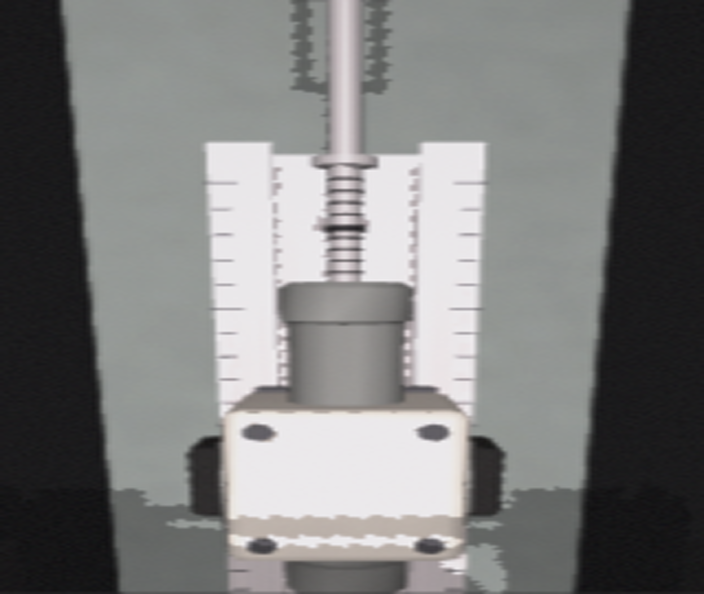

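View pics/s8.png

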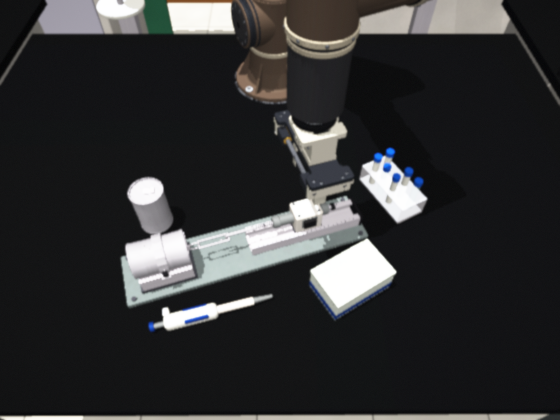

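Run:
```python
from h import *
import pickle
s,o=pickle.load(open('w8.pkl','rb'))
im=s['image'];col=im[60:140,278].astype(int).sum(1);print(list(zip(range(60,140),col)))
C=ray(s,278,284/2.2,.085,o)
for v in (166,168,170):print((np.linalg.norm((ray(s,278,v/2.2,.076,o)-C)[:2])))
t,_=None,None
```

```text
[(60, np.int64(662)), (61, np.int64(659)), (62, np.int64(659)), (63, np.int64(659)), (64, np.int64(660)), (65, np.int64(659)), (66, np.int64(659)), (67, np.int64(661)), (68, np.int64(659)), (69, np.int64(662)), (70, np.int64(671)), (71, np.int64(672)), (72, np.int64(672)), (73, np.int64(656)), (74, np.int64(415)), (75, np.int64(495)), (76, np.int64(650)), (77, np.int64(659)), (78, np.int64(660)), (79, np.int64(647)), (80, np.int64(447)), (81, np.int64(373)), (82, np.int64(645)), (83, np.int64(662)), (84, np.int64(662)), (85, np.int64(642)), (86, np.int64(336)), (87, np.int64(521)), (88, np.int64(653)), (89, np.int64(663)), (90, np.int64(650)), (91, np.int64(452)), (92, np.int64(451)), (93, np.int64(650)), (94, np.int64(663)), (95, np.int64(657)), (96, np.int64(567)), (97, np.int64(346)), (98, np.int64(643)), (99, np.int64(664)), (100, np.int64(665)), (101, np.int64(643)), (102, np.int64(325)), (103, np.int64(171)), (104, np.int64(242)), (105, np.int64(523)), (106, np.int64(638)), (107, np.int64(452)), (108, np.int64(446)), (109, np.int64(647)), (110, np.int64(661)), (111, np.int64(652)), (112, np.int64(540)), (113, np.int64(387)), (114, np.int64(643)), (115, np.int64(659)), (116, np.int64(661)), (117, np.int64(639)), (118, np.int64(366)), (119, np.int64(638)), (120, np.int64(658)), (121, np.int64(656)), (122, np.int64(641)), (123, np.int64(392)), (124, np.int64(540)), (125, np.int64(650)), (126, np.int64(657)), (127, np.int64(644)), (128, np.int64(441)), (129, np.int64(407)), (130, np.int64(426)), (131, np.int64(453)), (132, np.int64(454)), (133, np.int64(458)), (134, np.int64(459)), (135, np.int64(465)), (136, np.int64(463)), (137, np.int64(464)), (138, np.int64(467)), (139, np.int64(465))]
0.04041110755324725
0.03975772047549393
0.03910338995568784
```

```bash
python3 -c "
from h import *
print(ctrl.close_job())"
```

```text
the job is handed in; nothing more can be done
None
```

The carriage is drawn out and held by its brake, with the gauge pulling the ring at about 10 N. I handed the job in at about 12.5 s, and the report gives no verdict.

- **Squeeze and draw:** I squeezed both buttons fully (opening 50 mm) and drew the carriage out about 54 mm. The hook took up the slack by about 13 mm. I paused three times to read the gauge. The highest axial force I read was about 10.3 N, at the last stop; there were no readings while the carriage was moving.
- **Load after release:** In the last wrist picture nine rings are clear and the tenth lies at the mouth. The rod measures about 39.8 mm out, which gives 9.9–10 N.
- **Release and bench:** Both buttons are out and the gripper is clear above the tester. In the last scene picture the other things on the bench look unmoved.
- **Disagreements:** Before release the rings read about 9.9–10.0 N and the wrist force about 10.2–10.3 N. While squeezing there was a steady side force of 5–8 N on the wrist, and shifting the arm by a millimetre did not remove it. It vanished on release.

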